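# Drop the cam and close the jaw on a carving blank

### The job

On the carving fixture, push the cam's lever round until it rests against its stop pin, which brings the cam to its low point; only then push the slide forward by its upright plate until the jaw has closed on the wooden blank and seated it square and snug against the fence. Only push: do not touch the blank itself with the robot, do not lift anything, and leave the other things on the bench where they are. Finish clear of everything, with the lever still at its pin.

Things in the scene. Friction and masses are not known exactly. Their poses are not given: they have to be found in the camera images.
- fixture: Carving fixture, screwed to the bench (never moves in a run): plywood base 250 x 230 x 20 mm. Origin under the base's centre, on the bench; x points forward, the way the slide is pushed (roughly away from the robot), y left, z up. In this frame (mm) the slide runs along y = -55 and the cam's vertical axis is at x 0, y 60.
- cam_part (a joint): Angle of the cam with its lever (rad), counter-clockwise from above. 0 is the low point, where the lever meets the stop pin and stops; starts at 1.5 to 2.3. Push the lever clockwise from above (its free end goes left, then forward). Friction 0.3 N m; stays where left. The lever's bearing from the fixture's x axis is this angle + 0.26 rad.
- cam_axis (a point): Point on the cam's vertical axis, 80 mm above the bench, level with the top of the lever. The eccentric disc round it (radius 32 mm, 18 mm off the axis, 25 to 43 mm above the bench) stops the slide's arm (top 43 mm above the bench) 15 to 30 mm short of clamping unless it is at its low point.
- lever_end (a point): Free end of the lever, on its centre line, 100 mm from the cam's axis, 72 mm above the bench. The lever is a dark steel bar 16 mm wide, underside 64 mm and top 80 mm above the bench; under its sweep all is lower than 45 mm but for the stop pin. Push on its counter-clockwise side.
- stop_pin (a point): Top centre of the stop pin, a steel pin 9 mm thick standing on the fixture's base 65 mm from the cam's axis, top 84 mm above the bench. The lever's clockwise side comes to rest against it.
- slide_part (a joint): Travel of the slide (m), growing forward; starts at 0.004 to 0.014, reads 0.050 with the blank clamped between jaw and fence, hard end 0.053. About 3 N of friction; it stays where it is left. A steel bar with the jaw in front, a push plate at the rear and an arm to the left that bears on the cam's rim. Moving it over 8 mm before the cam is low spoils the job.
- push_face (a point): Centre line of the push plate's rear face, the face to push forward (along fixture +x), 15 mm below the plate's top edge and 85 mm above the bench. The plate is 56 mm wide, 10 mm thick and its top is 100 mm above the bench. There is free space behind it.
- jaw_face (a point): Middle of the front face of the slide's wooden jaw, 44 mm above the bench. The jaw is 60 mm wide and reaches from 22 to 65 mm above the bench. This point lies at fixture x = -10 mm + travel of the slide.
- fence (a point): Middle of the fence's inner face, on its top edge, 70 mm above the bench. The fence is a fixed wooden block 22 mm thick and 85 mm wide on the fixture's far right, its inner face at fixture x = 100 mm, looking back at the jaw. The blank is clamped against this face.
- blank: The loose blank of pale wood, roughed out: lower part a block 60 (x) x 56 (y) x 34 mm, with a smaller faceted top to 50 mm. About 0.12 kg. Origin at the centre of its underside, 20 mm above the bench, on the fixture's base between jaw and fence; axes along its sides. Seated, its origin is at fixture x = 70 mm.
- gouge_a: Bystander: carving gouge lying to the right of the fixture, 230 mm long, 22 mm high. Origin under the front end of its handle.
- gouge_b: Bystander: second gouge, 220 mm long, 22 mm high, to the right of the first. Origin under the front end of its handle.
- mallet: Bystander: round dark wooden mallet standing on its head, 86 mm across, 225 mm tall, far to the right. Origin at the centre of its underside.
- stone: Bystander: honing stone on a wooden holder, 140 x 50 x 25 mm, on the bench left of the fixture, beneath the lever's sweep. Origin at the centre of its underside.
- wax_tin: Bystander: round flat tin, 68 mm across, 32 mm high, beyond the fixture. Origin at the centre of its underside.
- offcut: Bystander: stepped wooden offcut 75 x 45 x 40 mm, left of the fixture. Origin at the centre of its underside.
- square: Bystander: try square lying flat, wooden stock 90 mm, blade 130 mm, 16 mm high, far to the left. Origin under the stock's centre.
Not all that is in view belongs to the job. Leave any black or red look-alike of the blank alone.

How it is judged:
On the way, in this order (a step that is already met when the one before it is completed fails the run):
1. the cam is turned to its low point, the lever at its stop pin, the slide still back (value of joint cam_part below 0.15 rad and value of joint slide_part below 0.024 m), for 0.2 s.
2. the slide is pushed home with the blank between jaw and fence (value of joint slide_part above 0.047 m and value of joint cam_part below 0.2 rad), for 0.2 s.
At the end, for the whole second after the job is handed in: The cam is within 0.2 rad of its low point, the slide is within 3 mm of its clamped position (0.050 m), and the blank lies at rest flat on the base within 3 mm of the fence, square to it within 0.05 rad, between jaw and fence (all of step 2 and x of blank in the frame of fixture between 0.067 and 0.073 m and y of blank in the frame of fixture between -0.075 and -0.035 m and z of blank in the frame of fixture below 0.023 m and angle between the x axis of blank and the x axis of fixture, either way round below 0.05 rad and angle between blank's own z axis and vertical below 0.06 rad and linear speed of blank below 0.01 m/s); the robot touches nothing.
It fails at once if the slide is advanced more than 8 mm before the cam is at its low point (distance of push_face from where it was at the start of the episode above 0.008 m and value of joint cam_part above 0.25 rad).
It fails at once if the robot touches the blank (contact force between any of the fingers, the arm and blank above 0.5 N).
It fails at once if the blank is lifted off the base (z of blank in the frame of fixture above 0.032 m).
It fails at once if another thing on the bench is moved more than 20 mm (distance of any of gouge_a, gouge_b, mallet, stone, wax_tin, offcut, square from where it was at the start of the episode above 0.02 m).
It also fails if it takes over 51 s, if anything falls off the work surface, if the arm or the gripper's body presses on something with over 40 N, if the wrist force passes 120 N, or if a joint passes its speed limit or range.

### The arm

A 6-joint arm with a two-finger parallel gripper is mounted at the origin on the work surface. World frame = base frame: x ahead of the robot, y to its left, z up, the work surface at z = 0. Lengths are in m, angles in rad, forces in N, time in s.
With the tool pointing down it reaches from about 0.375 to 0.975 m from the base axis. Payload 3.8 kg.
Tool frame: the origin (TCP) lies on the centre line of the jaws, within the pads' length; the fingertips stand 22 mm ahead of it and the grasp point (between the pads) lies 3 mm ahead of it; z points along the fingers, x is the direction in which the jaws open and shut, and the axes are right-handed (so a half turn about z gives the same grasp; the last joint's range is limited). The gripper opens to 85 mm and grips with 20 to 120 N. Pads are 22 mm wide; open, the fingers measure 114 mm over their backs; the gripper's body (76 mm by 85 mm) begins 54 mm behind the grasp point. The pads swing forward as they close: fully open they stand 13 mm farther back than shut.
Start: joints at [1.245, 0.264, 1.604, -0, 1.274, -0.037], TCP at [0.192, 0.647, 0.253] pointing down, gripper open.
Joint ranges: [-2.63, 2.63], [-0.94, 2.18], [0.31, 2.57], [-1.31, 4.45], [0, 2.66], [-2.55, 2.55]. Speed limits (rad/s): [2.57, 2.57, 3.14, 3.14, 3.14, 3.14].

### API

Orientations are given as a rotation vector (axis times angle).
In Python, from workcell import bot, viewer gives the robot as it stands.
- The arm moves only by the tool move_arm, never from a script. Its argument "series" is text: rows parted by semicolons, each of 7 numbers parted by spaces: the turn, a rotation vector about the tool's x, y, z scaled (see below), then the shift along the tool's x, y, z scaled (see below), then the opening, from -1 (shut) to 1 (fully open). A call has exactly 8 rows; each row is the pose to reach, as a shift and turn from the pose commanded when the call began, along the tool's axes at that moment; what a row does not reach only later rows make up. The controller multiplies each number of a shift by 100 mm and each number of a turn by 120 degrees. A row lasts 1/10 s, in which the tool goes at most 50 mm and 8.59 degrees, less where a joint would pass 70% of its speed; a pose out of reach is approached as far as the arm can. A call with a number of a shift or a turn outside -1 to 1 is refused whole. A call with a gripper value outside its range is refused whole. The fingers move at their own pace and stop on an object; "squeeze" is the grip in N (left out, the last holds). Time passes only in rows, so rows that repeat a pose let the fingers close, or fill a call up. It gives the time, the measured TCP pose, the force and the opening at its end, in the units of the state.
- bot.read_state(): the state, without advancing time (a new reading comes with each control period).
- viewer.read_camera(name): name is "side" or "top"; returns a dict with "pixels" (420x560x3 uint8, red, green, blue), "K" (3x3 intrinsics, pixels), "world_to_cam" (4x4, takes a point from world to camera coordinates). Camera axes: x right, y up, looking along -z (the intrinsics and any distortion apply to the point x, -y, -z); pixel columns grow to the right and rows downward; lengths in m; the calibration is good to about 2 mm. A picture is of the moment at which its call begins. There is no depth.
- bot.finish_job(): hands the job in, once; it reports no verdict.
The state is a dict: "time": time; "q": joint angles; "joint_vel": joint speeds; "joint_torque": joint torques, N m; "tool_pos": TCP position; "tcp_rot": TCP orientation; "wrist_force": force on the tool from outside, world axes, zero at the start; "torque": the same for the moment, N m; "width": opening from 0.0 (shut) to 1.0 (fully open).
Only numpy, scipy, OpenCV 4.12 (cv2) and the standard library are available. Lean on these libraries where they do the work, as an engineer would, in place of code of your own. Each camera call takes 0.05 s, during which the arm holds its last target.

## Working session

There is one attempt and no reset: what is moved stays moved. The work goes in short steps, Python scripts to look and compute and a tool call to move; the robot and the scene stay as the last step left them, time stands still between calls to the robot, and variables do not carry over. Pictures are saved under pics/ and viewed, and the job is handed in when it is done.

Besides the shell and the picture viewer there is one more tool, called as name(argument=value, ...) on one line, values as JSON. move_arm: Moves the arm, as the interface text tells. Its arguments: {"type":"object","properties":{"series":{"type":"string"},"squeeze":{"type":"number"}},"required":["series"]}

```bash
mkdir -p pics
python3 - <<'E'
from workcell import bot, viewer
import cv2,pickle
print(bot.read_state())
for n in("side","top"):
    c=viewer.read_camera(n); pickle.dump(c,open(n+'0.pkl','wb'))
    cv2.imwrite(f'pics/{n}0.png',cv2.resize(c["pixels"][:,:,::-1],(800,600),interpolation=cv2.INTER_CUBIC)); print(n,c["K"],c["world_to_cam"],[k for k in c])
E
```

```text
{'time': 0.0, 'q': array([ 1.24508469e+00,  2.64753045e-01,  1.60539313e+00,  1.90273038e-06,
        1.27367542e+00, -3.69055389e-02]), 'joint_vel': array([-0.00273535,  0.0006689 , -0.00093485, -0.00171192,  0.00070167,
       -0.00057697]), 'joint_torque': array([-2.77370797e-03, -5.15102041e+01, -3.67313468e+01, -4.92916533e-04,
        1.30891905e-02,  4.38020052e-06]), 'tool_pos': array([0.19203141, 0.64639545, 0.2519517 ]), 'tcp_rot': array([ 2.51697583,  1.87789372, -0.00288203]), 'wrist_force': array([-1.41810986,  0.11854954, -0.23268571]), 'torque': array([-0.03925374,  0.00290814,  0.0227591 ]), 'width': 1.0020449777701261}
side [[403.0162593    0.         275.3432617 ]
 [  0.         403.0162593  212.78859411]
 [  0.           0.           1.        ]] [[-0.98122801 -0.19189116  0.01921884  0.59422232]
 [ 0.14991895 -0.69630454  0.70191473 -0.13694999]
 [-0.12130907  0.69161967  0.71200165 -1.24621451]
 [ 0.          0.          0.          1.        ]] ['pixels', 'K', 'world_to_cam']
top [[382.8551363    0.         280.59496205]
 [  0.         382.8551363  207.43286847]
 [  0.           0.           1.        ]] [[-0.01344337 -0.99989285 -0.00579338  0.04900137]
 [ 0.97944497 -0.01433422  0.20120161 -0.60714218]
 [-0.2012631  -0.00296947  0.97953272 -1.12368561]
 [ 0.          0.          0.          1.        ]] ['pixels', 'K', 'world_to_cam']
```

View pics/side0.png

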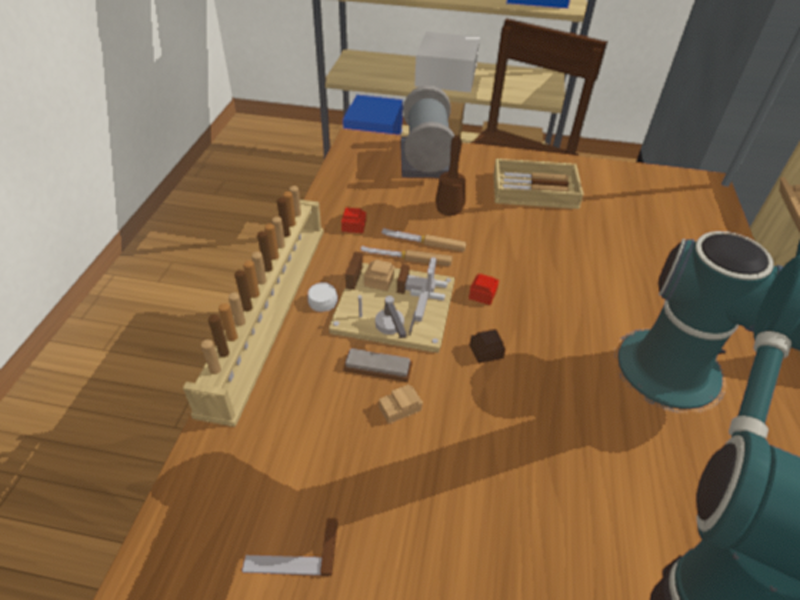

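View pics/top0.png

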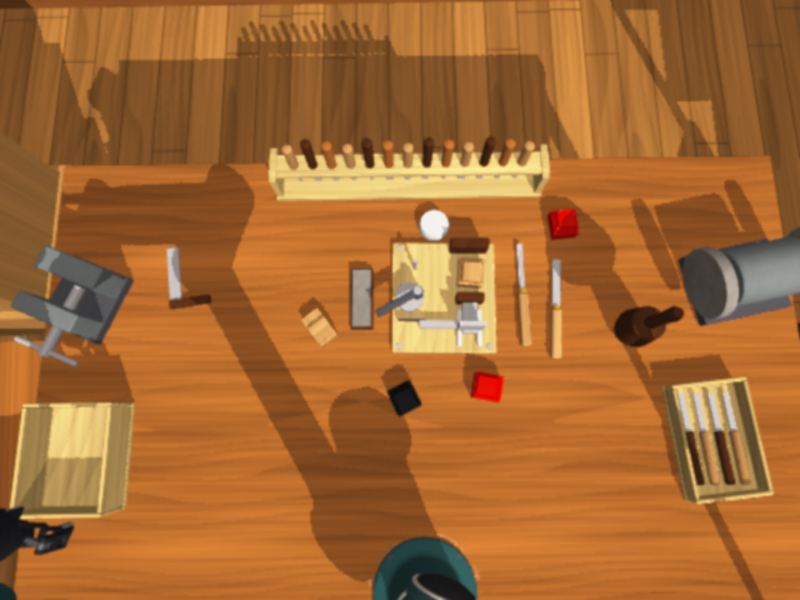

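The top picture shows the fixture base at about (392–496, 242–353). The lever runs from its hub near (416,292) to about (378,313). The blank is at (470,270), with the jaw at (470,297), the fence at (469,245) and the push plate near (469,340). Next I'll take enlarged crops.

Run:
```python
import cv2,pickle
t=pickle.load(open('top0.pkl','rb'))["pixels"][:,:,::-1]; s=pickle.load(open('side0.pkl','rb'))["pixels"][:,:,::-1]
# top crop origin (240,160) 120x90 *6.667 ; 
cv2.imwrite('pics/topc.png',cv2.resize(t[162:252,240:360],(800,600),interpolation=cv2.INTER_CUBIC))
cv2.imwrite('pics/sidec.png',cv2.resize(s[165:255,220:340],(800,600),interpolation=cv2.INTER_CUBIC))
```

```text
(no output)
```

View pics/topc.png

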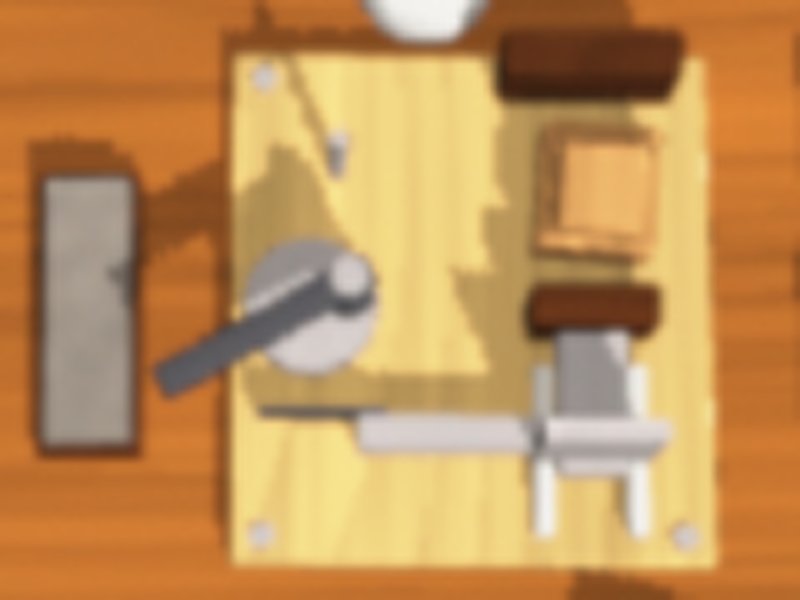

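View pics/sidec.png

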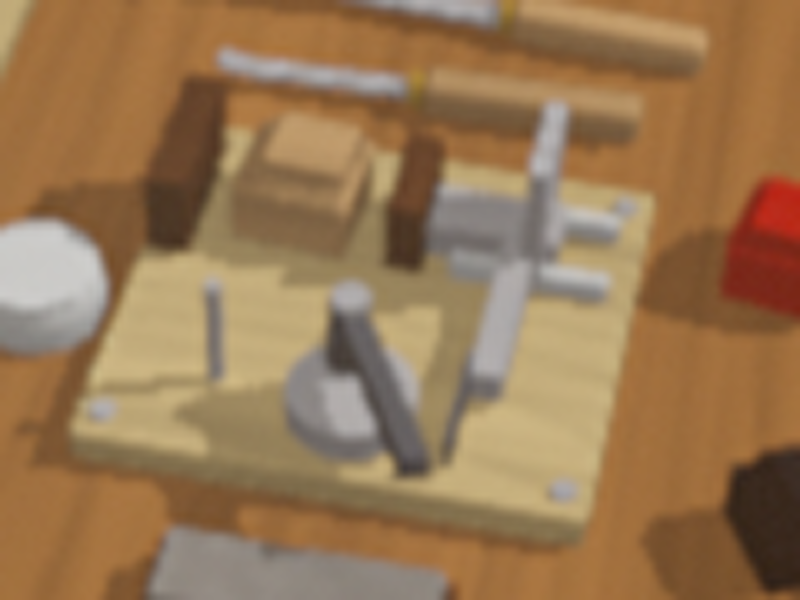

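The crops show these points:

| Point | Top crop | Side crop |
|---|---|---|
| Base corners | (232,57), (705,57), (716,567), (231,567) | – |
| Lever hub top | (350,275) | (350,297) |
| Lever end | (165,385) | (412,468) |
| Stop pin top | (338,138) | (212,285) |
| Plate top | centre about (606,436) | (556,105) to (520,260) |

The black block near (404,397) in the top view and the red ones near (487,387) and (563,223) are decoys. The real blank is the pale block between the jaw and the fence.

```bash
cat > h.py <<'E'
import numpy as np,pickle,cv2
def ray(c,u,v):
    K=c["K"];T=c["world_to_cam"];R=T[:3,:3];t=T[:3,3]
    d=np.array([(u-K[0,2])/K[0,0],-(v-K[1,2])/K[1,1],-1.])
    return -R.T@t, R.T@d
def onz(c,u,v,z):
    o,d=ray(c,u,v); return o+d*(z-o[2])/d[2]
def proj(c,p):
    q=c["world_to_cam"]@np.r_[p,1]; return np.array([c["K"][0,0]*q[0]/-q[2]+c["K"][0,2],c["K"][1,1]*-q[1]/-q[2]+c["K"][1,2]])
def crop(u,v,x0,y0,k=800/120): return ((u+.5)/k-.5+x0,(v+.5)/k-.5+y0)
def fx(p,F): # F=(x,y,yaw)
    c,s=np.cos(F[2]),np.sin(F[2]); return np.array([F[0]+c*p[0]-s*p[1],F[1]+s*p[0]+c*p[1],p[2]])
def fxi(p,F):
    c,s=np.cos(F[2]),np.sin(F[2]); d=np.array(p[:2])-F[:2]; return np.array([c*d[0]+s*d[1],-s*d[0]+c*d[1]])
E
python3 - <<'E'
from h import *
from scipy.optimize import least_squares
t=pickle.load(open('top0.pkl','rb'));s=pickle.load(open('side0.pkl','rb'))
T=lambda u,v:crop(u,v,240,162); S=lambda u,v:crop(u,v,220,165)
obs=[(t,T(232,57),(.125,.115,.02)),(t,T(705,57),(.125,-.115,.02)),(t,T(716,567),(-.125,-.115,.02)),(t,T(231,567),(-.125,.115,.02)),
(t,T(350,275),(0,.06,.088)),
(s,S(72,437),(.125,.115,.02)),(s,S(583,527),(-.125,.115,.02)),(s,S(654,196),(-.125,-.115,.02))]
f=lambda F:np.concatenate([proj(c,fx(p,F))-np.array(uv) for c,uv,p in obs])
r=least_squares(f,[.6,0,0]);F=r.x;print(F,np.round(r.fun.reshape(-1,2),1))
np.save('F.npy',F)
for n,c,uv,z in [("hub",t,T(350,275),.085),("hubS",s,S(350,295),.085),("end",t,T(165,385),.08),("endS",s,S(413,466),.075),("pin",t,T(338,138),.084),("pinS",s,S(212,284),.084),
 ("plateL",t,T(545,436),.1),("plateR",t,T(670,434),.1),("plate rear edge",t,T(606,449),.1),("plS",s,S(556,103),.1),
 ("blank c top",t,T(604,183),.07),("blank FL",t,T(541,125),.054),("blank BL",t,T(533,255),.054),("blank FR",t,T(660,125),.054),("jawfrontL",t,T(532,289),.065),("fence in",t,T(500,97),.07)]:
    p=onz(c,*uv,z);print(n,p.round(4),(fxi(p,F)*1000).round(1))
E
```

```text
[ 0.61460336 -0.05368658 -0.01797272] [[ 0.1 -0.1]
 [-0.6  0.1]
 [ 0.1  0.1]
 [-0.4 -0.2]
 [-0.3  0.2]
 [-0.5 -0.7]
 [ 0.6 -0.7]
 [ 0.1 -0.1]]
hub [0.6168 0.0053 0.085 ] [ 1.1 59. ]
hubS [0.6169 0.0041 0.085 ] [ 1.2 57.8]
end [0.568  0.0902 0.08  ] [-49.2 143. ]
endS [0.5699 0.0941 0.075 ] [-47.3 147. ]
pin [0.6818 0.0095 0.084 ] [66.1 64.4]
pinS [0.6819 0.0096 0.084 ] [66.1 64.4]
plateL [ 0.5391 -0.0795  0.1   ] [-75.  -27.1]
plateR [ 0.5392 -0.135   0.1   ] [-73.9 -82.7]
plate rear edge [ 0.5329 -0.1063  0.1   ] [-80.8 -54.1]
plS [ 0.5408 -0.1352  0.1   ] [-72.4 -82.8]
blank c top [ 0.6622 -0.1142  0.07  ] [ 48.6 -59.6]
blank FL [ 0.695  -0.0875  0.054 ] [ 81.  -32.4]
blank BL [ 0.6319 -0.0816  0.054 ] [ 17.8 -27.6]
blank FR [ 0.6942 -0.1439  0.054 ] [ 81.2 -88.8]
jawfrontL [ 0.6133 -0.0795  0.065 ] [ -0.9 -25.8]
fence in [ 0.7044 -0.0671  0.07  ] [ 90.1 -11.8]
```

Fixture pose: (0.6146, -0.0537), yaw -0.018. The cam axis, pin, plate width and blank all agree with their given positions to 1–2 mm. The lever bears about 2.09 rad, so the cam is at about 1.83. I'll work out the approach with the tool aligned to the fixture (tool x = fixture y, tool y = fixture x).

```bash
cat >> h.py <<'E'
from scipy.spatial.transform import Rotation as Ro
F=np.array([0.6146,-0.0537,-0.018])
def show(tgt):  # targets in fixture frame (mm) incl z; prints shift units
    from workcell import bot
    s=bot.read_state();R=Ro.from_rotvec(s["tcp_rot"]).as_matrix()
    Rt=np.array([[-np.sin(F[2]),np.cos(F[2]),0],[np.cos(F[2]),np.sin(F[2]),0],[0,0,-1]]).T
    print("t",s["time"],"tcp fixture",(fxi(s["tool_pos"],F)*1000).round(1),s["tool_pos"].round(4),"F",s["wrist_force"].round(1),"w",s["width"])
    print("turn",(Ro.from_matrix(R.T@Rt).as_rotvec()*180/np.pi/120).round(4))
    for g in tgt:
        p=fx(np.array(g)/1000,F); print(np.round(g,1),(R.T@(p-s["tool_pos"])*10).round(3))
def fing(th,r=78,gap=0,a=14.5,b=11,z=77):
    u=np.array([np.cos(th),np.sin(th)]);n=np.array([-u[1],u[0]])
    p=np.array([0,60])+r*u+n*(8+b*abs(n[0])+a*abs(n[1])+gap); return [*p,z]
E
python3 - <<'E'
from h import *
show([fing(2.09,gap=25,z=250),fing(2.09,gap=25)])
E
```

```text
t 0.1 tcp fixture [-435.1  692.4] [0.192  0.6465 0.2521] F [0.1 0.4 0.7] w 1.000142166870293
turn [-0.0002  0.001  -0.1293]
[-81.9 103.  250. ] [-4.734  4.98   0.03 ]
[-81.9 103.   77. ] [-4.731  4.98   1.76 ]
```

move_arm(series="0 0 -0.03 -0.12 0.12 0 -1; 0 0 -0.06 -0.3 0.3 0 -1; 0 0 -0.1 -0.5 0.5 0 -1; 0 0 -0.13 -0.7 0.7 0 -1; 0 0 -0.13 -0.9 0.9 0 -1; 0 0 -0.13 -1 1 0 -1; 0 0 -0.13 -1 1 0 -1; 0 0 -0.13 -1 1 0 -1", squeeze=60)

```text
time: 0.9
tool_pos: [0.2595, 0.5232, 0.2533]
tcp_rot: [-2.24, -2.202, -0.001]
wrist_force: [-0.2, -0.5, -0.8]
width: -0.002
```

Run:
```python
from h import *
show([fing(2.09,gap=25,z=250),fing(2.09,gap=25)])
```

```text
t 0.9 tcp fixture [-365.5  570.4] [0.2595 0.5232 0.2533] F [-0.2 -0.5 -0.8] w -0.0018306436153454745
turn [-0.0002 -0.0004  0.0004]
[-81.9 103.  250. ] [-4.676  2.832  0.028]
[-81.9 103.   77. ] [-4.678  2.833  1.758]
```

move_arm(series="0 0 0 -0.12 0.07 0 -1; 0 0 0 -0.3 0.2 0 -1; 0 0 0 -0.5 0.3 0 -1; 0 0 0 -0.7 0.4 0 -1; 0 0 0 -0.85 0.5 0 -1; 0 0 0 -1 0.6 0 -1; 0 0 0 -1 0.6 0 -1; 0 0 0 -1 0.6 0 -1")

```text
time: 1.7
tool_pos: [0.318, 0.4219, 0.2533]
tcp_rot: [-2.24, -2.202, -0.0]
wrist_force: [-0.5, -0.3, -0.8]
width: 0.002
```

move_arm(series="0 0 0 -0.2 0.12 0 -1; 0 0 0 -0.4 0.24 0 -1; 0 0 0 -0.6 0.36 0 -1; 0 0 0 -0.8 0.48 0 -1; 0 0 0 -1 0.6 0 -1; 0 0 0 -1 0.6 0 -1; 0 0 0 -1 0.6 0 -1; 0 0 0 -1 0.6 0 -1")

```text
time: 2.5
tool_pos: [0.3759, 0.3218, 0.2533]
tcp_rot: [-2.238, -2.204, -0.0]
wrist_force: [-0.4, 0.3, -0.1]
width: -0.001
```

move_arm(series="0 0 0 -0.2 0.12 0 -1; 0 0 0 -0.4 0.24 0 -1; 0 0 0 -0.6 0.36 0 -1; 0 0 0 -0.8 0.48 0 -1; 0 0 0 -1 0.6 0 -1; 0 0 0 -1 0.6 0 -1; 0 0 0 -1 0.6 0 -1; 0 0 0 -1 0.6 0 -1")

```text
time: 3.3
tool_pos: [0.4342, 0.2209, 0.2532]
tcp_rot: [-2.238, -2.204, -0.0]
wrist_force: [0.0, -0.6, 0.9]
width: 0.006
```

move_arm(series="0 0 0 -0.2 0.12 0 -1; 0 0 0 -0.4 0.24 0 -1; 0 0 0 -0.6 0.36 0 -1; 0 0 0 -0.8 0.48 0 -1; 0 0 0 -1 0.6 0 -1; 0 0 0 -1 0.6 0 -1; 0 0 0 -1 0.6 0 -1; 0 0 0 -1 0.6 0 -1")

```text
time: 4.1
tool_pos: [0.4924, 0.1199, 0.2532]
tcp_rot: [-2.238, -2.204, -0.0]
wrist_force: [-0.8, -0.4, -0.4]
width: -0.002
```

Run:
```python
from h import *
show([fing(2.09,gap=25,z=250),fing(2.09,gap=25)])
```

```text
t 4.1 tcp fixture [-125.3  171.4] [0.4924 0.1199 0.2532] F [-0.8 -0.4 -0.4] w -0.0016612053591076692
turn [-0.0002 -0.0003  0.0012]
[-81.9 103.  250. ] [-0.685  0.432  0.031]
[-81.9 103.   77. ] [-0.686  0.433  1.761]
```

move_arm(series="0 0 0 -0.2 0.13 0 -1; 0 0 0 -0.45 0.28 0 -1; 0 0 0 -0.69 0.43 0.1 -1; 0 0 0 -0.69 0.43 0.4 -1; 0 0 0 -0.69 0.43 0.7 -1; 0 0 0 -0.69 0.43 1 -1; 0 0 0 -0.69 0.43 1 -1; 0 0 0 -0.69 0.43 1 -1")

```text
time: 4.9
tool_pos: [0.5343, 0.05, 0.1532]
tcp_rot: [-2.238, -2.204, 0.001]
wrist_force: [-0.1, 0.9, 0.2]
width: 0.002
```

Run:
```python
from h import *
from workcell import viewer
for n in("top","side"):
    c=viewer.read_camera(n); pickle.dump(c,open(n+'1.pkl','wb'))
t=pickle.load(open('top1.pkl','rb'))["pixels"][:,:,::-1]; s=pickle.load(open('side1.pkl','rb'))["pixels"][:,:,::-1]
a=cv2.resize(t[162:252,240:360],(800,600),interpolation=cv2.INTER_CUBIC);b=cv2.resize(s[165:255,220:340],(800,600),interpolation=cv2.INTER_CUBIC)
cv2.imwrite('pics/tc1.png',cv2.resize(np.hstack([a,b]),(800,300)))
show([fing(2.09,gap=25)]+[fing(x) for x in (2.09,1.9,1.6,1.3,1,.7,.4,.26)])
```

```text
t 5.0 tcp fixture [-80.3 102. ] [0.5361 0.0498 0.1553] F [-0.2  0.   0.2] w 0.0010894917336719027
turn [ 0.0015 -0.0001  0.0011]
[-81.9 103.   77. ] [ 0.01  -0.018  0.783]
[-60.2 115.4  77. ] [0.133 0.199 0.784]
[-47.1 126.3  77. ] [0.242 0.331 0.784]
[-21.7 137.4  77. ] [0.352 0.585 0.785]
[ -0.8 141.2  77. ] [0.389 0.794 0.786]
[ 21.  139.2  77. ] [0.369 1.012 0.787]
[ 42.8 130.3  77. ] [0.279 1.229 0.787]
[ 61.9 114.   77. ] [0.116 1.42  0.788]
[ 69.  104.1  77. ] [0.017 1.491 0.788]
```

View pics/tc1.png

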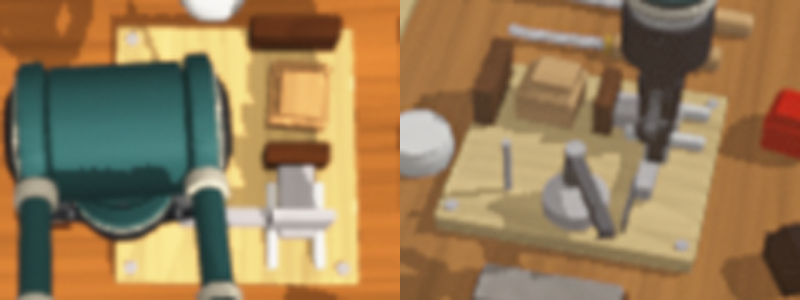

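The side crop shows the gripper above and behind the lever, clear of it, with the lever end near (608,235). I'll descend next.

move_arm(series="0 0 0 0 -0.02 0.15 -1; 0 0 0 0 -0.02 0.3 -1; 0 0 0 0 -0.02 0.45 -1; 0 0 0 0 -0.02 0.6 -1; 0 0 0 0 -0.02 0.72 -1; 0 0 0 0 -0.02 0.76 -1; 0 0 0 0 -0.02 0.76 -1; 0 0 0 0 -0.02 0.76 -1")

```text
time: 5.8
tool_pos: [0.5332, 0.0491, 0.0775]
tcp_rot: [2.24, 2.203, 0.001]
wrist_force: [-0.8, 0.6, 0.7]
width: 0.003
```

Run:
```python
from h import *
from workcell import viewer
for n in("top","side"):
    c=viewer.read_camera(n); pickle.dump(c,open(n+'1.pkl','wb'))
s=pickle.load(open('side1.pkl','rb'))["pixels"][:,:,::-1]
b=cv2.resize(s[165:255,220:340],(800,600),interpolation=cv2.INTER_CUBIC)
cv2.imwrite('pics/tc2.png',b)
show([fing(2.09,gap=25)]+[fing(x) for x in (2.09,1.9,1.6,1.3,1,.7,.4,.26)])
```

```text
t 5.9 tcp fixture [-82.8 101.4] [0.5336 0.0491 0.0781] F [0.1 0.5 0.3] w 0.0008885875726155412
turn [ 0.0008 -0.      0.0007]
[-81.9 103.   77. ] [0.017 0.009 0.011]
[-60.2 115.4  77. ] [0.14  0.226 0.011]
[-47.1 126.3  77. ] [0.249 0.358 0.011]
[-21.7 137.4  77. ] [0.359 0.612 0.012]
[ -0.8 141.2  77. ] [0.397 0.821 0.012]
[ 21.  139.2  77. ] [0.377 1.039 0.012]
[ 42.8 130.3  77. ] [0.287 1.256 0.013]
[ 61.9 114.   77. ] [0.124 1.447 0.013]
[ 69.  104.1  77. ] [0.025 1.518 0.013]
```

View pics/tc2.png

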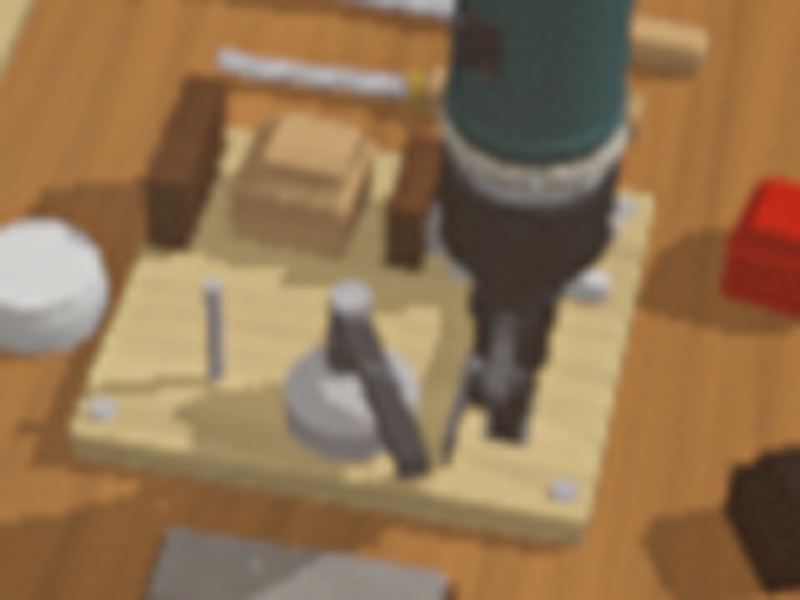

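The fingertips are down behind the lever at the crop point (508,430), clear of the lever. Starting the sweep.

move_arm(series="0 0 0 0.07 0.11 0 -1; 0 0 0 0.14 0.23 0 -1; 0 0 0 0.25 0.36 0 -1; 0 0 0 0.31 0.49 0 -1; 0 0 0 0.36 0.61 0 -1; 0 0 0 0.38 0.72 0 -1; 0 0 0 0.4 0.82 0 -1; 0 0 0 0.4 0.82 0 -1")

```text
time: 6.7
tool_pos: [0.6171, 0.0884, 0.0771]
tcp_rot: [2.24, 2.203, 0.002]
wrist_force: [-0.8, 0.0, 0.3]
width: 0.0
```

Run:
```python
from h import *
from workcell import viewer
for n in("top","side"):
    c=viewer.read_camera(n); pickle.dump(c,open(n+'1.pkl','wb'))
s=pickle.load(open('side1.pkl','rb'))["pixels"][:,:,::-1]
b=cv2.resize(s[165:255,220:340],(800,600),interpolation=cv2.INTER_CUBIC)
cv2.imwrite('pics/tc3.png',b)
show([fing(x) for x in (1.3,1.15,1,.85,.7,.55,.4,.26)])
```

```text
t 6.8 tcp fixture [ -0.4 141.9] [0.6168 0.0882 0.0775] F [0.4 0.6 0.2] w -0.0015078267049123796
turn [ 0.001  -0.0004  0.0006]
[ -0.8 141.2  77. ] [-0.008 -0.004  0.005]
[ 10. 141.  77.] [-0.01   0.104  0.005]
[ 21.  139.2  77. ] [-0.028  0.214  0.006]
[ 32.1 135.6  77. ] [-0.063  0.324  0.006]
[ 42.8 130.3  77. ] [-0.117  0.432  0.006]
[ 52.8 123.   77. ] [-0.19   0.532  0.006]
[ 61.9 114.   77. ] [-0.28   0.622  0.006]
[ 69.  104.1  77. ] [-0.38   0.693  0.006]
```

View pics/tc3.png

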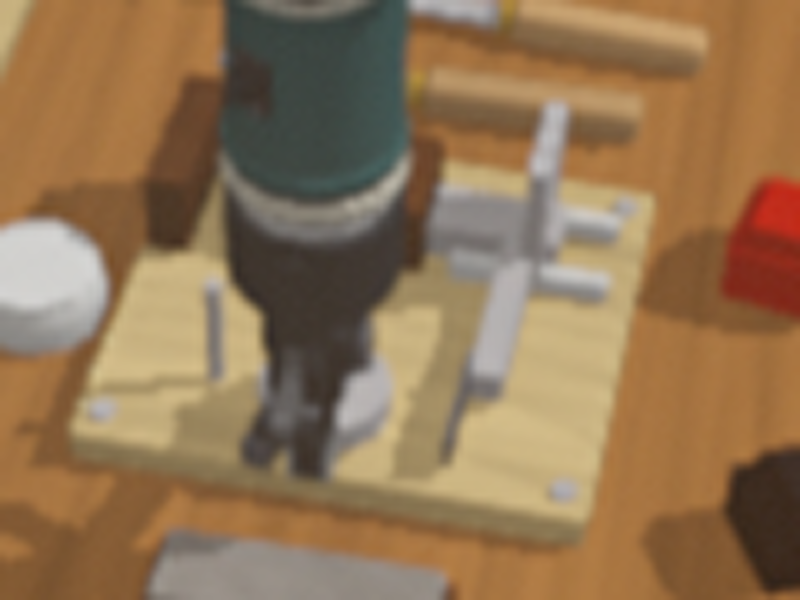

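The lever now points left and forward, with its end at (257,450), and the slide hasn't moved. Continuing to the pin.

move_arm(series="0 0 0 -0.01 0.1 0 -1; 0 0 0 -0.03 0.21 0 -1; 0 0 0 -0.06 0.32 0 -1; 0 0 0 -0.12 0.43 0 -1; 0 0 0 -0.19 0.53 0 -1; 0 0 0 -0.28 0.62 0 -1; 0 0 0 -0.35 0.67 0 -1; 0 0 0 -0.38 0.69 0 -1")

```text
time: 7.6
tool_pos: [0.6839, 0.0484, 0.0769]
tcp_rot: [-2.24, -2.201, 0.0]
wrist_force: [-3.2, 2.4, -0.4]
width: -0.003
```

move_arm(series="0 0 0 -0.02 0.01 0 -1; 0 0 0 -0.04 0.01 0 -1; 0 0 0 -0.05 0.01 0 -1; 0 0 0 -0.06 0.01 0 -1; 0 0 0 -0.06 0.01 0 -1; 0 0 0 -0.06 0.01 0 -1; 0 0 0 -0.06 0.01 0 -1; 0 0 0 -0.06 0.01 0 -1")

```text
time: 8.4
tool_pos: [0.6849, 0.045, 0.0771]
tcp_rot: [-2.238, -2.202, -0.004]
wrist_force: [-1.2, 8.4, -3.2]
width: 0.001
```

Run:
```python
from h import *
from workcell import viewer
for n in("top","side"):
    c=viewer.read_camera(n); pickle.dump(c,open(n+'1.pkl','wb'))
s=pickle.load(open('side1.pkl','rb'))["pixels"][:,:,::-1]
b=cv2.resize(s[165:255,220:340],(800,600),interpolation=cv2.INTER_CUBIC)
cv2.imwrite('pics/tc4.png',b)
show([fing(x) for x in (.4,.26,.2)])
```

```text
t 8.5 tcp fixture [ 68.5 100. ] [0.6849 0.045  0.0771] F [-2.2  9.5 -2.7] w 0.001030958033765863
turn [ 0.0004 -0.0014  0.0009]
[ 61.9 114.   77. ] [ 0.14  -0.066  0.001]
[ 69.  104.1  77. ] [0.041 0.005 0.001]
[71.6 99.4 77. ] [-0.006  0.031  0.001]
```

View pics/tc4.png

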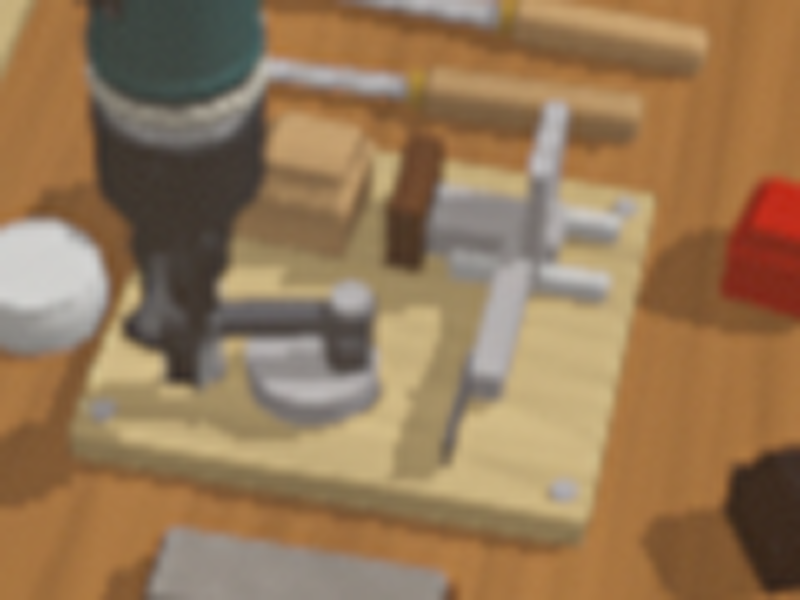

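The wrist force has risen to about 9.5 N, and the lever lies near the pin. I'll lean on it a little more to confirm the stop.

move_arm(series="0 0 0 -0.02 0.01 0 -1; 0 0 0 -0.04 0.01 0 -1; 0 0 0 -0.04 0.01 0 -1; 0 0 0 -0.04 0.01 0 -1; 0 0 0 -0.04 0.01 0 -1; 0 0 0 -0.04 0.01 0 -1; 0 0 0 -0.04 0.01 0 -1; 0 0 0 -0.04 0.01 0 -1")

```text
time: 9.3
tool_pos: [0.685, 0.0445, 0.0771]
tcp_rot: [-2.235, -2.199, -0.008]
wrist_force: [-4.5, 17.9, -1.6]
width: -0.0
```

The tool moved only 0.5 mm while the force doubled to 18 N, so the lever is on the pin. I'll back off to the left, then go up.

move_arm(series="0 0 0 0.15 0.03 0 -1; 0 0 0 0.3 0.05 0 -1; 0 0 0 0.4 0.05 -0.1 -1; 0 0 0 0.4 0.05 -0.4 -1; 0 0 0 0.4 0.05 -0.7 -1; 0 0 0 0.4 0.05 -1 -1; 0 0 0 0.4 0.05 -1 -1; 0 0 0 0.4 0.05 -1 -1")

```text
time: 10.1
tool_pos: [0.6927, 0.0785, 0.1797]
tcp_rot: [2.237, 2.201, 0.005]
wrist_force: [-0.3, 0.2, -0.2]
width: 0.0
```

Run:
```python
from h import *
from workcell import viewer
for n in("top","side"):
    c=viewer.read_camera(n); pickle.dump(c,open(n+'1.pkl','wb'))
s=pickle.load(open('side1.pkl','rb'))["pixels"][:,:,::-1]
b=cv2.resize(s[165:255,220:340],(800,600),interpolation=cv2.INTER_CUBIC)
cv2.imwrite('pics/tc5.png',b)
show([(-120,-55,180),(-120,-55,92),(-93,-55,92)])
```

```text
t 10.2 tcp fixture [ 73.8 133.4] [0.6908 0.0783 0.1764] F [ 0.1  0.3 -0.3] w -0.002996953041575323
turn [-0.0006  0.0002  0.0007]
[-120  -55  180] [-1.881 -1.94  -0.033]
[-120  -55   92] [-1.881 -1.939  0.847]
[-93 -55  92] [-1.881 -1.669  0.847]
```

View pics/tc5.png

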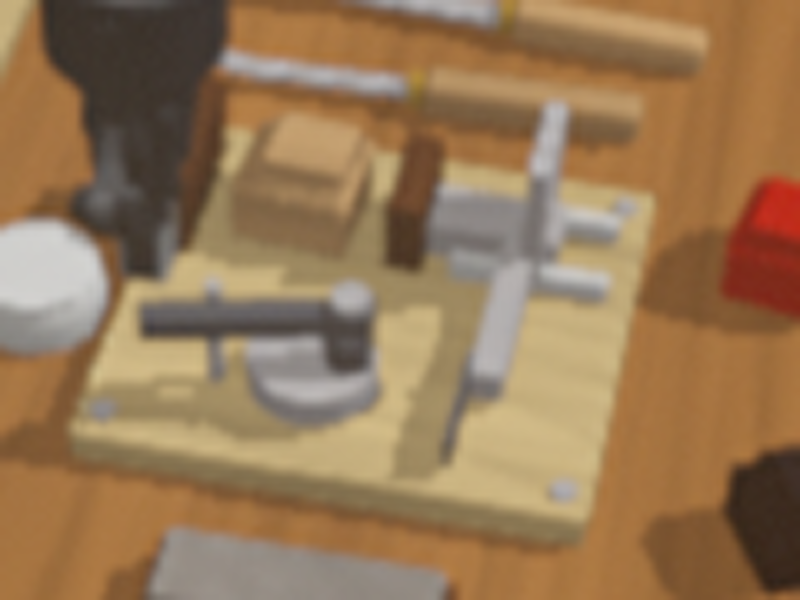

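The lever (end at (150,318)) rests against the pin at (212,290), and the slide and blank haven't moved. Now I'll go behind the push plate.

move_arm(series="0 0 0 -0.15 -0.15 0 -1; 0 0 0 -0.35 -0.35 0 -1; 0 0 0 -0.55 -0.55 0 -1; 0 0 0 -0.75 -0.75 0 -1; 0 0 0 -0.9 -0.95 0 -1; 0 0 0 -0.94 -1 0 -1; 0 0 0 -0.94 -1 0 -1; 0 0 0 -0.94 -1 0 -1")

```text
time: 11.0
tool_pos: [0.5902, -0.0135, 0.1768]
tcp_rot: [-2.24, -2.203, -0.0]
wrist_force: [0.3, -0.6, 0.6]
width: 0.004
```

move_arm(series="0 0 0 -0.15 -0.15 0 -1; 0 0 0 -0.35 -0.35 0 -1; 0 0 0 -0.55 -0.55 0 -1; 0 0 0 -0.75 -0.75 0 -1; 0 0 0 -0.9 -0.95 0 -1; 0 0 0 -0.94 -0.98 0 -1; 0 0 0 -0.94 -0.98 0 -1; 0 0 0 -0.94 -0.98 0 -1")

```text
time: 11.8
tool_pos: [0.4916, -0.1057, 0.1775]
tcp_rot: [2.239, 2.203, 0.002]
wrist_force: [0.6, 0.1, 0.2]
width: -0.001
```

Run:
```python
from h import *
show([(-120,-55,92),(-93,-55,92)])
```

```text
t 11.8 tcp fixture [-122.1  -54.2] [ 0.4916 -0.1057  0.1775] F [0.6 0.1 0.2] w -0.0014977347127031588
turn [ 0.0006 -0.0001  0.0009]
[-120  -55   92] [-0.008  0.02   0.855]
[-93 -55  92] [-0.009  0.29   0.856]
```

move_arm(series="0 0 0 0 0 0.2 -1; 0 0 0 0 0 0.4 -1; 0 0 0 0 0 0.6 -1; 0 0 0 0 0 0.75 -1; 0 0 0 -0.01 0 0.85 -1; 0 0 0 -0.01 0.05 0.85 -1; 0 0 0 -0.01 0.12 0.85 -1; 0 0 0 -0.01 0.12 0.85 -1")

```text
time: 12.6
tool_pos: [0.5048, -0.1077, 0.0937]
tcp_rot: [2.237, 2.201, 0.003]
wrist_force: [-0.2, 0.0, 0.9]
width: -0.001
```

Run:
```python
from h import *
from workcell import viewer
for n in("top","side"):
    c=viewer.read_camera(n); pickle.dump(c,open(n+'1.pkl','wb'))
s=pickle.load(open('side1.pkl','rb'))["pixels"][:,:,::-1]
b=cv2.resize(s[165:255,220:340],(800,600),interpolation=cv2.INTER_CUBIC)
cv2.imwrite('pics/tc6.png',b)
show([(-92,-55,92),(-60,-55,92),(-51,-55,92)])
```

```text
t 12.7 tcp fixture [-110.1  -55.9] [ 0.5035 -0.1076  0.0933] F [0.1 0.2 0.2] w 0.0006748455434213826
turn [0.0009 0.0002 0.0008]
[-92 -55  92] [0.008 0.181 0.014]
[-60 -55  92] [0.008 0.501 0.014]
[-51 -55  92] [0.008 0.591 0.015]
```

View pics/tc6.png

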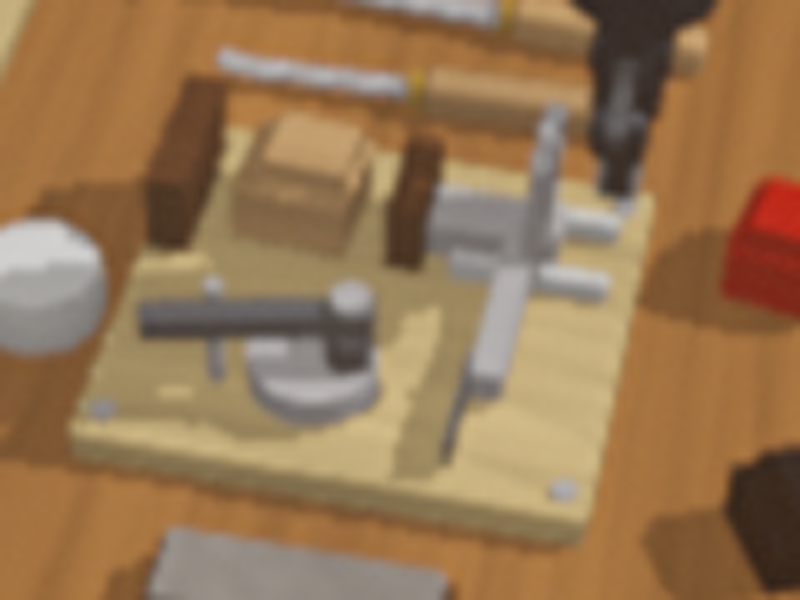

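The finger (615,190) stands behind the plate (545,180) at plate height. Pushing forward slowly.

move_arm(series="0 0 0 0 0.08 0 -1; 0 0 0 0 0.15 0 -1; 0 0 0 0 0.2 0 -1; 0 0 0 0 0.25 0 -1; 0 0 0 0 0.3 0 -1; 0 0 0 0 0.35 0 -1; 0 0 0 0 0.4 0 -1; 0 0 0 0 0.44 0 -1")

```text
time: 13.5
tool_pos: [0.5462, -0.1082, 0.0921]
tcp_rot: [-2.239, -2.203, 0.001]
wrist_force: [-4.1, -1.9, 2.6]
width: 0.001
```

move_arm(series="0 0 0 0 0.03 0 -1; 0 0 0 0 0.06 0 -1; 0 0 0 0 0.09 0 -1; 0 0 0 0 0.11 0 -1; 0 0 0 0 0.12 0 -1; 0 0 0 0 0.13 0 -1; 0 0 0 0 0.13 0 -1; 0 0 0 0 0.13 0 -1")

```text
time: 14.3
tool_pos: [0.5592, -0.1084, 0.0921]
tcp_rot: [2.24, 2.203, -0.0]
wrist_force: [-4.1, -2.5, 0.7]
width: 0.001
```

Run:
```python
from h import *
from workcell import viewer
for n in("top","side"):
    c=viewer.read_camera(n); pickle.dump(c,open(n+'1.pkl','wb'))
s=pickle.load(open('side1.pkl','rb'))["pixels"][:,:,::-1]
b=cv2.resize(s[165:255,220:340],(800,600),interpolation=cv2.INTER_CUBIC)
cv2.imwrite('pics/tc7.png',b)
show([(-51,-55,92)])
```

```text
t 14.4 tcp fixture [-54.4 -55.7] [ 0.5592 -0.1084  0.0922] F [-2.1 -2.5 -0.4] w -0.00013860952792822513
turn [0.     0.0001 0.0007]
[-51 -55  92] [0.007 0.034 0.002]
```

View pics/tc7.png

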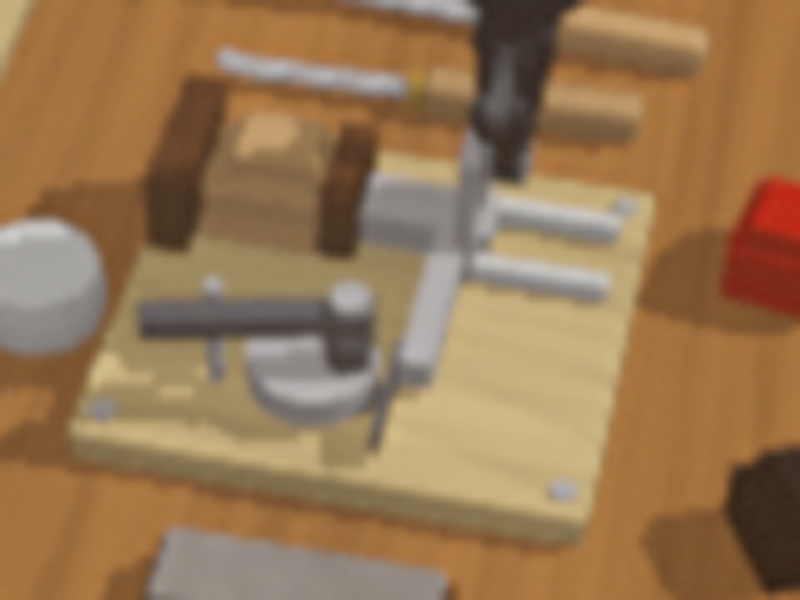

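The jaw now bears on the blank, with a small gap still left at the fence (about x 200–208). The force is only slide friction. I'll push on in small steps.

move_arm(series="0 0 0 0 0.01 0 -1; 0 0 0 0 0.02 0 -1; 0 0 0 0 0.03 0 -1; 0 0 0 0 0.04 0 -1; 0 0 0 0 0.05 0 -1; 0 0 0 0 0.05 0 -1; 0 0 0 0 0.05 0 -1; 0 0 0 0 0.05 0 -1")

```text
time: 15.2
tool_pos: [0.5629, -0.1085, 0.0921]
tcp_rot: [-2.238, -2.202, 0.003]
wrist_force: [-7.2, -2.9, 3.2]
width: 0.001
```

move_arm(series="0 0 0 0 0.01 0 -1; 0 0 0 0 0.02 0 -1; 0 0 0 0 0.03 0 -1; 0 0 0 0 0.03 0 -1; 0 0 0 0 0.03 0 -1; 0 0 0 0 0.03 0 -1; 0 0 0 0 0.03 0 -1; 0 0 0 0 0.03 0 -1")

```text
time: 16.0
tool_pos: [0.563, -0.1085, 0.0921]
tcp_rot: [-2.234, -2.198, 0.01]
wrist_force: [-16.7, -3.5, 11.3]
width: 0.003
```

The slide has stopped: it advanced 0.1 mm while the force rose from 7 to 17 N, at the predicted x of about -50.6. One slightly firmer press, then a look.

move_arm(series="0 0 0 0 0.01 0 -1; 0 0 0 0 0.02 0 -1; 0 0 0 0 0.03 0 -1; 0 0 0 0 0.03 0 -1; 0 0 0 0 0.03 0 -1; 0 0 0 0 0.03 0 -1; 0 0 0 0 0.03 0 -1; 0 0 0 0 0.03 0 -1")

```text
time: 16.8
tool_pos: [0.563, -0.1084, 0.0921]
tcp_rot: [-2.23, -2.195, 0.017]
wrist_force: [-26.2, -3.8, 19.7]
width: 0.003
```

move_arm(series="0 0 0 0 -0.08 0 -1; 0 0 0 0 -0.2 0 -1; 0 0 0 0 -0.4 0 -1; 0 0 0 0 -0.6 0 -1; 0 0 0 0 -0.8 -0.3 -1; 0 0 0 0 -1 -0.6 -1; 0 0 0 0 -1 -1 -1; 0 0 0 0 -1 -1 -1")

```text
time: 17.6
tool_pos: [0.4747, -0.1076, 0.1991]
tcp_rot: [2.231, 2.195, 0.013]
wrist_force: [0.5, -0.4, 0.9]
width: -0.002
```

Run:
```python
from h import *
from workcell import viewer
for n in("top","side"):
    c=viewer.read_camera(n); pickle.dump(c,open(n+'2.pkl','wb'))
s=pickle.load(open('side2.pkl','rb'))["pixels"][:,:,::-1];t=pickle.load(open('top2.pkl','rb'))["pixels"][:,:,::-1]
cv2.imwrite('pics/s8.png',cv2.resize(s[165:255,220:340],(800,600),interpolation=cv2.INTER_CUBIC))
cv2.imwrite('pics/t8.png',cv2.resize(t[162:252,240:360],(800,600),interpolation=cv2.INTER_CUBIC))
show([])
```

```text
t 17.7 tcp fixture [-141.5  -55.8] [ 0.4721 -0.1069  0.1944] F [-0.   0.1 -0.9] w -0.003072559966992146
turn [0.0029 0.0004 0.0008]
```

View pics/s8.png

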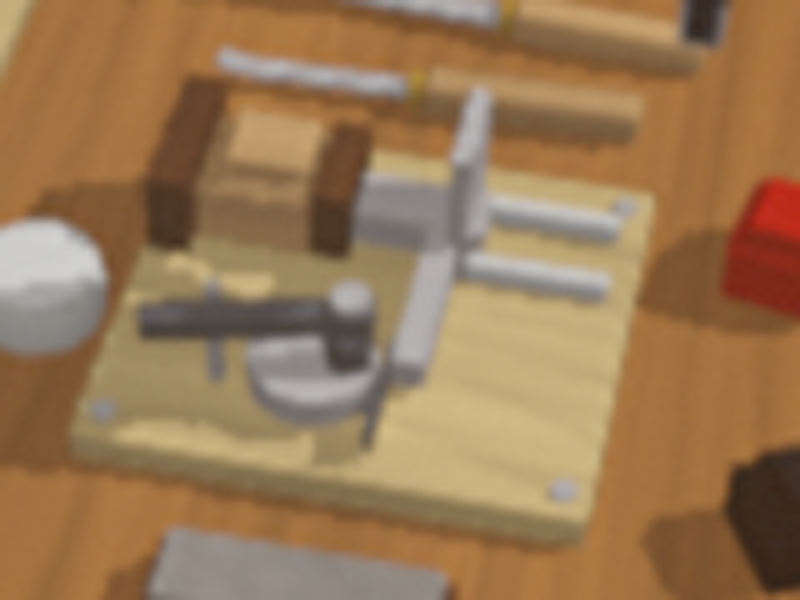

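View pics/t8.png

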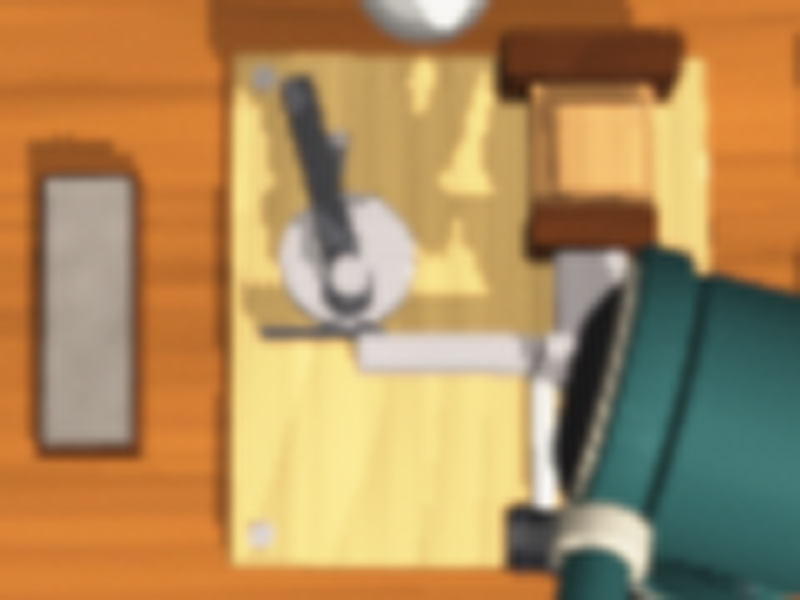

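The blank now sits flush between the jaw (about y 205) and the fence (about y 95), and the lever is at its pin (330,150). The stone and tin haven't moved, and the arm is clear. I'll run a last numeric check, then hand in.

Run:
```python
from h import *
from workcell import bot
t=pickle.load(open('top2.pkl','rb'));T=lambda u,v:crop(u,v,240,162)
for n,uv,z in [("lever end",T(297,82),.08),("jaw rear top L (x=front-20ish)",T(526,243),.065),("jaw front top",T(533,205),.065),("blank left fwd",T(531,95),.054),("blank left rear",T(531,195),.054),("blank R",T(656,150),.054)]:
    p=fxi(onz(t,*uv,z),F)*1000;print(n,p.round(1))
a=fxi(onz(t,*T(297,82),.08),F)-[0,.06];print("bearing",np.arctan2(a[1],a[0]))
a=pickle.load(open('side0.pkl','rb'))["pixels"].astype(int);b=pickle.load(open('side2.pkl','rb'))["pixels"].astype(int)
s=bot.read_state();print(s["joint_vel"].round(3),s["wrist_force"].round(2))
bot.finish_job()
```

```text
lever end [94.1 83.4]
jaw rear top L (x=front-20ish) [ 21.  -23.4]
jaw front top [ 39.2 -26.9]
blank left fwd [ 95.8 -27.9]
blank left rear [ 46.8 -27.1]
blank R [ 68.9 -86.6]
bearing 0.24411897285344933
[ 0.001  0.034  0.04  -0.005  0.006  0.001] [-0.03  0.05 -0.92]
the job is handed in; nothing more can be done
```

I pushed the lever round to its stop pin, then pushed the slide forward by its plate until the blank was clamped against the fence. I backed off clear and handed the job in at about 17.7 s. The hand-in gave no verdict.

**Lever:** at the pin the tool moved only 0.5 mm while the force rose from 9.5 to 18 N. After the slide push, its measured bearing was 0.244 rad, so the cam is within about 0.02 rad of its low point.

**Slide:** it stopped where predicted, with the force rising from 7 to 26 N and almost no further movement. The picture puts the jaw front at x ≈ 39 mm (40 mm when clamped).

**Blank:** it looks square and flush between jaw and fence. Its left edge is parallel to the fixture within about 0.02 rad, and its centre is at y ≈ -57 mm.

**Bystanders:** the stone and wax tin looked unmoved in the last close-ups, and so did the parts of the gouges in view. I did not look at the mallet, offcut and square again; the arm's path stayed away from them or well above them.

No check failed. The picture measurements are good to about 2 mm.

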